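Set the straightedge against the two stop pins of the laser marking plate

TASK

On the laser marker's perforated plate, take the long straightedge (not the short bar) and slide it flat along the plate until one long edge touches both stop pins at the same time. Leave it lying there against both pins and let go; do not lift it off the plate, and leave the short bar where it is.

Things in the scene. Friction and masses are not known exactly. Their poses are not given: they have to be found in the camera images.
- straightedge: Long dark-anodised aluminium bar 240 x 40 x 12 mm, 0.2 to 0.4 kg, loose on the plate on the robot's side of the pins. A round bare steel knob, 24 mm across, 35 tall (top 47 mm above the underside), stands in its middle; held lightly by it, the bar swivels when pressed on a pin. Origin: centre of the underside, below the knob. y along its length, x across (long edges at x = +-20 mm), z up.
- left_pin: Left (larger y) stop pin: fixed upright dark steel pin, 16 mm in diameter, 30 mm tall, on the plate. Origin: centre of its foot, on the plate's top. The plate (340 x 370 mm aluminium with a grid of small dark holes) is fixed and level, its top 40 mm above the bench (z = 0.04).
- right_pin: Right (smaller y) stop pin, same as the left, 160 to 170 mm from it. Origin: centre of its foot, on the plate's top. The straightedge touches a pin when the pin's axis is 28 mm from the bar's lengthwise centre line.
- short_bar: Bystander: a bar of the same section with the same knob but only 110 mm long, too short to reach both pins, lying on the bench left or right of the plate. Origin: centre of its underside; y along its length. A grey spectacle case, a white jar (65 mm tall) and a stack of steel blanks also lie beside the plate.
Mind the look-alikes: they are no part of the job. Leave any blue look-alike of the straightedge alone.

How it is judged:
By the outcome, as a careful person would: the job done as asked, in the order asked, and still so for the second after the job is handed in, with the robot touching nothing.
It also fails if it takes over 32 s, if anything falls off the work surface, if the arm or the gripper's body presses on something with over 40 N, if the wrist force passes 120 N, or if a joint passes its speed limit or range.

ROBOT

A 6-joint arm with a two-finger parallel gripper is mounted at the origin on the work surface. World frame = base frame: x ahead of the robot, y to its left, z up, the work surface at z = 0. Lengths are in m, angles in rad, forces in N, time in s.
With the tool pointing down it reaches from about 0.425 to 0.95 m from the base axis. Payload 3.5 kg.
Tool frame: the origin (TCP) lies on the centre line of the jaws, within the pads' length; the fingertips stand 25 mm ahead of it and the grasp point (between the pads) lies 6 mm ahead of it (ctrl.finger_overhang is the distance from the TCP to the fingertips, in m); z points along the fingers, y is the line along which they close (so a half turn about z gives the same grasp; the last joint's range is limited). The gripper opens to 85 mm and grips with 20 to 120 N. Pads are 22 mm wide; open, the fingers measure 114 mm over their backs; the gripper's body (76 mm by 85 mm) begins 54 mm behind the grasp point. The pads swing forward as they close: fully open they stand 13 mm farther back than shut.
Start: joints at [-1.436, 0.286, 1.577, -0, 1.279, -0.15], TCP at [0.19, -0.648, 0.256] pointing down, gripper open.
Joint ranges: [-2.77, 2.77], [-0.9, 2.22], [0.21, 2.48], [-1.53, 4.67], [0.24, 2.81], [-2.84, 2.84]. Speed limits (rad/s): [2.79, 2.79, 3.14, 3.14, 3.14, 3.14].

INTERFACE

Orientations are given as a unit quaternion [x, y, z, w].
In Python, from plant import get_state, imaging, job, ctrl gives the robot as it stands.
- The arm moves only by the tool jog_arm, never from a script. Its argument "increments" is a list of rows, each an object of numbers: "dx", "dy", "dz": the shift along the world's x, y, z each as a share of 12 cm, from -1 to 1; "ax", "ay", "az": the turn, a rotation vector about the world's x, y, z each as a share of pi/2 rad, from -1 to 1; "gripper": the gripper command: -1 is shut, 1 is fully open, values between are in proportion. A call has 1 to 10 rows; each row is the pose to reach, as a shift and turn from the pose commanded when the call began; what a row does not reach only later rows make up. A row lasts 1/10 s, in which the tool goes at most 50 mm and 8.59 degrees, less where a joint would pass 70% of its speed; a pose out of reach is approached as far as the arm can. A call with a number of a shift or a turn outside -1 to 1 is refused whole. A call with a gripper value outside its range is refused whole. The fingers move at their own pace and stop on an object; "force" is the grip in N (left out, the last holds). Time passes only in rows, so rows that repeat a pose let the fingers close. It gives the time, the measured TCP pose, the force, the opening and the grip force at its end, in the units of the state.
- get_state(): the state, without advancing time (a new reading comes with each control period).
- imaging.read_camera(name): name is "scene" or "top" or "wrist"; returns a dict with "frame" (400x640x3 uint8, blue, green, red), "depth" (400x640 float32, m along the optical axis (not along the pixel's ray), 0 where there is no reading), "camera_matrix" (3x3 intrinsics, pixels), "extrinsics" (4x4, takes a point from camera to world coordinates); the wrist camera has in their place "mount" (4x4, takes a point from camera to tool coordinates, whose origin is the TCP and whose axes are the flange's). Camera axes: x right, y up, looking along -z (the intrinsics and any distortion apply to the point x, -y, -z); pixel columns grow to the right and rows downward; lengths in m; the calibration is good to about 2 mm. A picture is of the moment at which its call begins: read the wrist's pose just before it.
- job.sign_off(): hands the job in; it is judged then, once.
The state is a dict: "time": time; "qpos": joint angles; "dq": joint speeds; "joint_efforts": joint torques, N m; "eef_pos": TCP position; "tcp_rot": TCP orientation; "contact_force": force on the tool from outside, world axes, zero at the start; "wrist_torque": the same for the moment, N m; "opening": opening from 0.0 (shut) to 1.0 (fully open); "finger_force": force on a finger pad.
Only numpy, scipy, OpenCV 4.12 (cv2) and the standard library are available. Lean on these libraries where they do the work, as an engineer would, in place of code of your own. Each camera call takes 0.05 s, during which the arm holds its last target. There are 200 camera calls.

## Working session

There is one attempt and no reset: what is moved stays moved. The work goes in short steps, Python scripts to look and compute and a tool call to move; the robot and the scene stay as the last step left them, time stands still between calls to the robot, and variables do not carry over. Pictures are saved under pics/ and viewed, at most 13 in all, crops included, and the job is handed in when it is done.

Besides the shell and the picture viewer there is one more tool, called after ">>>" as a command line: name --argument value ..., lists and objects as JSON in quotes. jog_arm: Moves the arm, as the interface text tells. Shift numbers are shares of 12 cm and turn numbers shares of pi/2 rad, none past 1 either way. Its arguments: {"type":"object","properties":{"increments":{"type":"array"},"force":{"type":"number"}},"required":["increments"]}

```bash
mkdir -p pics; ls
cat > h.py <<'E'
import numpy as np, cv2
from plant import get_state, imaging, job, ctrl
def cast(c,uv,z):
    K=c["camera_matrix"];T=np.array(c["extrinsics"])
    p=cv2.undistortPoints(np.array(uv,float).reshape(-1,1,2),np.array(K),None).reshape(-1,2)
    d=np.c_[p[:,0],-p[:,1],-np.ones(len(p))]@T[:3,:3].T
    o=T[:3,3]
    return o+d*((z-o[2])/d[:,2])[:,None]
E
python3 - <<'E'
from h import *
for n in("top","scene"):
    c=imaging.read_camera(n); cv2.imwrite(f"pics/{n}1.png",c["frame"]); np.savez(f"{n}1.npz",**c)
    print(n,c.keys(),c["camera_matrix"],c["extrinsics"])
print(get_state())
E
```

```text
pics
top dict_keys(['frame', 'depth', 'camera_matrix', 'extrinsics']) [[422.4495592    0.         319.94206797]
 [  0.         422.4495592  200.68757949]
 [  0.           0.           1.        ]] [[ 0.02552698  0.99745138 -0.06662672  0.34536956]
 [-0.99963072  0.02484796 -0.01100051  0.1083886 ]
 [-0.00931693  0.06688293  0.99771733  1.3564414 ]
 [ 0.          0.          0.          1.        ]]
scene dict_keys(['frame', 'depth', 'camera_matrix', 'extrinsics']) [[364.87516575   0.         322.62382845]
 [  0.         364.87516575 199.06763844]
 [  0.           0.           1.        ]] [[ 0.37106282 -0.72948731  0.57459607  1.00932756]
 [ 0.92860657  0.29050424 -0.23086169 -0.11794063]
 [ 0.00148808  0.61923788  0.78520203  0.82715514]
 [ 0.          0.          0.          1.        ]]
{'time': 0.1, 'qpos': array([-1.43598665e+00,  2.87119350e-01,  1.57804491e+00,  2.33164688e-05,
        1.27859210e+00, -1.49995797e-01]), 'dq': array([ 0.00186541, -0.00110187, -0.00440157,  0.0011835 ,  0.00173297,
        0.00012982]), 'joint_efforts': array([ 8.81281157e-04, -4.07296085e+01, -2.93699688e+01, -1.59693591e-04,
        3.42800085e-03,  4.84973853e-06]), 'eef_pos': array([ 0.18961738, -0.64725337,  0.2550495 ]), 'tcp_rot': array([ 9.89877752e-01,  1.41918519e-01,  1.93745801e-05, -1.08173562e-03]), 'contact_force': array([ 0.77145845,  0.42627486, -1.25794516]), 'wrist_torque': array([0.05080786, 0.01627664, 0.03731677]), 'finger_force': 0.0, 'opening': 1.0026490401166077}
```

View pics/top1.png

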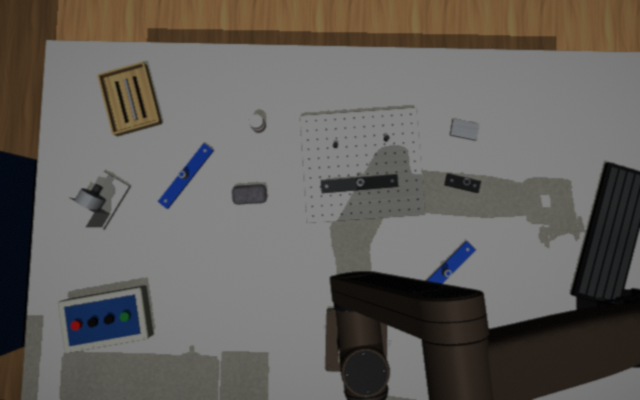

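View pics/scene1.png

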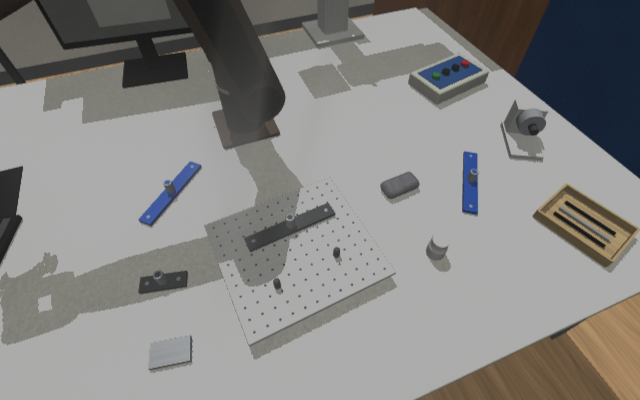

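The top view shows the dark straightedge at about (360,183), with the pins at (336,145) and (386,138). The short bar is at (462,182), and the blue look-alikes are at (186,175) and (450,265). Next I'll segment the straightedge and the pins.

Run:
```python
from h import *
for n,(x0,y0,x1,y1) in dict(top=(306,112,418,215),scene=(225,195,375,310)).items():
    c=dict(np.load(n+"1.npz")); g=cv2.cvtColor(c["frame"],6)
    m=np.zeros_like(g); m[y0:y1,x0:x1]=(g[y0:y1,x0:x1]<75)*255
    k,l,st,ce=cv2.connectedComponentsWithStats(m)
    for i in range(1,k):
        if st[i,4]<18: continue
        pts=np.argwhere(l==i)[:,::-1].astype(np.float32)
        print(n,st[i],ce[i].round(1))
        if st[i,4]>300:
            P=cast(c,pts,.052)[:,:2]; r=cv2.minAreaRect((P*1000).astype(np.float32)); 
            print("bar",r, "long axis pts", cv2.boxPoints(r).round(0).tolist())
        else:
            top=pts[pts[:,1]<=st[i,1]+1].mean(0); bot=pts[pts[:,1]>=st[i,1]+st[i,3]-2].mean(0)
            print("pin mid@.055",cast(c,[ce[i]],.055).round(4)," top",top,"bot",bot)
a=cv2.resize(np.load("top1.npz")["frame"][110:220,300:430],None,fx=4,fy=4,interpolation=2)
b=cv2.resize(np.load("scene1.npz")["frame"][195:315,230:360],None,fx=4,fy=4,interpolation=2)
cv2.imwrite("pics/cr_a.png",np.vstack([a,b])[:, :][:440+480] if 0 else cv2.hconcat([cv2.resize(a,(400,338)),cv2.resize(b,(366,338))]))
```

```text
top [384 135   5   6  26] [385.8 137.5]
pin mid@.055 [[ 0.6344 -0.0774  0.055 ]]  top [386.    135.625] bot [385.5 139.5]
top [333 142   5   6  25] [335.1 144.6]
pin mid@.055 [[0.6086 0.0801 0.055 ]]  top [335.2857  142.57143] bot [335.    146.375]
top [ 321  171   78   22 1024] [360.1 183. ]
bar ((489.8735046386719, 2.2050399780273438), (48.75315475463867, 239.26905822753906), 8.147923469543457) long axis pts [[449.0, 117.0], [483.0, -120.0], [531.0, -113.0], [497.0, 124.0]]
scene [246 213  89  39 782] [275.6 233.6]
bar ((490.1767578125, 0.8039932250976562), (49.56898880004883, 236.4578094482422), 6.28221321105957) long axis pts [[453.0, 116.0], [478.0, -119.0], [528.0, -114.0], [502.0, 121.0]]
scene [334 250   6   8  37] [336.5 253.1]
pin mid@.055 [[0.6109 0.0784 0.055 ]]  top [336.66666 250.66667] bot [336.4 256.2]
scene [274 279   7  10  40] [277.1 284.4]
pin mid@.055 [[ 0.6356 -0.0788  0.055 ]]  top [278.  279.5] bot [277.    287.375]
```

View pics/cr_a.png

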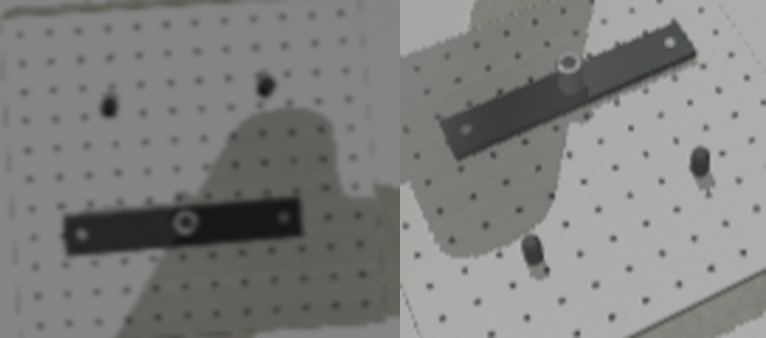

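The crop confirms both pins and the long bar with its knob in the middle. Bar is at about (0.488, 0.002), left pin (0.610, 0.079), right pin (0.635, -0.078). I'll move the arm to hover over the knob.

>>> jog_arm --increments '[{"dx": 1, "dy": 1, "az": -0.08}, {"dx": 1, "dy": 1, "az": -0.08}, {"dx": 1, "dy": 1, "az": -0.08}, {"dx": 1, "dy": 1, "az": -0.08}]'

```text
$.increments[0]: bad value
```

>>> jog_arm --increments '[{"dx": 1, "dy": 1}, {"dx": 1, "dy": 1}, {"dx": 1, "dy": 1}, {"dx": 1, "dy": 1}]'

```text
$.increments[0]: bad value
```

>>> jog_arm --increments '[{"dx": 0.3, "dy": 1}, {"dx": 0.3, "dy": 1}, {"dx": 0.3, "dy": 1}, {"dx": 0.3, "dy": 1}]'

```text
$.increments[0]: bad value
```

>>> jog_arm --increments '[{"dx": 0.1, "dy": 1}, {"dx": 0.1, "dy": 1}, {"dx": 0.1, "dy": 1}, {"dx": 0.1, "dy": 1}]'

```text
$.increments[0]: bad value
```

>>> jog_arm --increments '[{"dx": 0.1, "dy": 1}, {"dx": 0.1, "dy": 1}, {"dx": 0.1, "dy": 1}, {"dx": 0.1, "dy": 1}, {"dx": 0.1, "dy": 1}, {"dx": 0.1, "dy": 1}]'

```text
$.increments[0]: bad value
```

>>> jog_arm --increments '[{"dy": 0.4}, {"dy": 0.4}, {"dy": 0.4}, {"dy": 0.4}, {"dy": 0.4}]'

```text
$.increments[0]: bad value
```

Run:
```python
from h import *
from scipy.spatial.transform import Rotation as R
s=get_state(); c=imaging.read_camera("wrist")
T=np.eye(4);T[:3,:3]=R.from_quat(s["tcp_rot"]).as_matrix();T[:3,3]=s["eef_pos"]
c["extrinsics"]=T@c.pop("mount"); np.savez("w1.npz",**c); cv2.imwrite("pics/w1.png",c["frame"])
print(s["time"],s["eef_pos"],s["tcp_rot"],ctrl.finger_overhang,s["contact_force"])
print(c["extrinsics"].round(3))
```

```text
0.1 [ 0.18961738 -0.64725337  0.2550495 ] [ 9.89877752e-01  1.41918519e-01  1.93745801e-05 -1.08173562e-03] 0.025 [ 0.77145845  0.42627486 -1.25794516]
[[ 0.281  0.908  0.309  0.269]
 [-0.96   0.267  0.089 -0.624]
 [-0.002 -0.322  0.947  0.373]
 [ 0.     0.     0.     1.   ]]
```

View pics/w1.png

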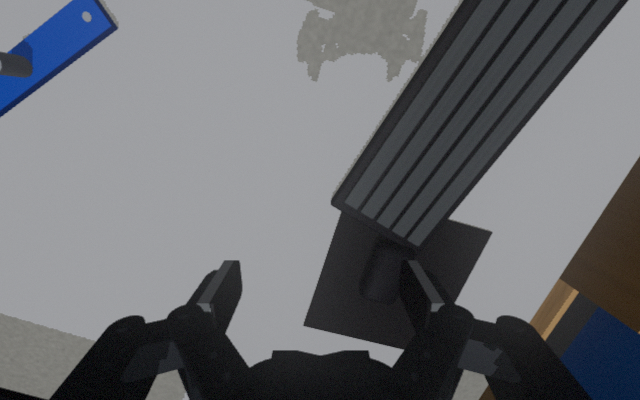

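All the moves were refused because each row needs every field. The wrist picture shows the arm still at its start, over the bench beside the grey rack. I'll resend the rows in full.

>>> jog_arm --increments '[{"dx": 1, "dy": 1, "dz": 0, "ax": 0, "ay": 0, "az": -0.08, "gripper": 1}, {"dx": 1, "dy": 1, "dz": 0, "ax": 0, "ay": 0, "az": -0.08, "gripper": 1}, {"dx": 1, "dy": 1, "dz": 0, "ax": 0, "ay": 0, "az": -0.08, "gripper": 1}, {"dx": 1, "dy": 1, "dz": 0, "ax": 0, "ay": 0, "az": -0.08, "gripper": 1}]'

```text
time: 0.55
eef_pos: [0.3121, -0.5247, 0.2559]
tcp_rot: [0.997, 0.081, 0.0, -0.001]
contact_force: [0.4, 0.1, 0.5]
opening: 0.999
finger_force: 0.0
```

>>> jog_arm --increments '[{"dx": 1, "dy": 1, "dz": 0, "ax": 0, "ay": 0, "az": 0, "gripper": 1}, {"dx": 1, "dy": 1, "dz": 0, "ax": 0, "ay": 0, "az": 0, "gripper": 1}, {"dx": 1, "dy": 1, "dz": 0, "ax": 0, "ay": 0, "az": 0, "gripper": 1}, {"dx": 1, "dy": 1, "dz": 0, "ax": 0, "ay": 0, "az": 0, "gripper": 1}]'

```text
time: 0.95
eef_pos: [0.4318, -0.405, 0.2561]
tcp_rot: [0.997, 0.081, 0.0, -0.0]
contact_force: [-1.4, -0.9, -0.4]
opening: 0.998
finger_force: 0.0
```

>>> jog_arm --increments '[{"dx": 0.3, "dy": 1, "dz": 0, "ax": 0, "ay": 0, "az": 0, "gripper": 1}, {"dx": 0.3, "dy": 1, "dz": 0, "ax": 0, "ay": 0, "az": 0, "gripper": 1}, {"dx": 0.3, "dy": 1, "dz": 0, "ax": 0, "ay": 0, "az": 0, "gripper": 1}, {"dx": 0.3, "dy": 1, "dz": 0, "ax": 0, "ay": 0, "az": 0, "gripper": 1}]'

```text
time: 1.35
eef_pos: [0.4663, -0.2852, 0.2561]
tcp_rot: [0.997, 0.081, -0.0, -0.0]
contact_force: [-1.0, 0.2, 0.1]
opening: 0.997
finger_force: 0.0
```

>>> jog_arm --increments '[{"dx": 0.1, "dy": 1, "dz": 0, "ax": 0, "ay": 0, "az": 0, "gripper": 1}, {"dx": 0.1, "dy": 1, "dz": 0, "ax": 0, "ay": 0, "az": 0, "gripper": 1}, {"dx": 0.1, "dy": 1, "dz": 0, "ax": 0, "ay": 0, "az": 0, "gripper": 1}, {"dx": 0.1, "dy": 1, "dz": 0, "ax": 0, "ay": 0, "az": 0, "gripper": 1}]'

```text
time: 1.75
eef_pos: [0.4777, -0.1668, 0.2563]
tcp_rot: [0.997, 0.081, -0.0, 0.0]
contact_force: [0.7, -0.5, -0.9]
opening: 1.003
finger_force: 0.0
```

>>> jog_arm --increments '[{"dx": 0.1, "dy": 1, "dz": 0, "ax": 0, "ay": 0, "az": 0, "gripper": 1}, {"dx": 0.1, "dy": 1, "dz": 0, "ax": 0, "ay": 0, "az": 0, "gripper": 1}, {"dx": 0.1, "dy": 1, "dz": 0, "ax": 0, "ay": 0, "az": 0, "gripper": 1}, {"dx": 0.1, "dy": 1, "dz": 0, "ax": 0, "ay": 0, "az": 0, "gripper": 1}, {"dx": 0.1, "dy": 1, "dz": 0, "ax": 0, "ay": 0, "az": 0, "gripper": 1}]'

```text
time: 2.25
eef_pos: [0.49, -0.0494, 0.2564]
tcp_rot: [0.997, 0.079, -0.0, 0.001]
contact_force: [0.2, -0.1, -0.1]
opening: 1.0
finger_force: 0.0
```

>>> jog_arm --increments '[{"dx": 0, "dy": 0.4, "dz": 0, "ax": 0, "ay": 0, "az": 0, "gripper": 1}, {"dx": 0, "dy": 0.4, "dz": 0, "ax": 0, "ay": 0, "az": 0, "gripper": 1}, {"dx": 0, "dy": 0.4, "dz": 0, "ax": 0, "ay": 0, "az": 0, "gripper": 1}, {"dx": 0, "dy": 0.4, "dz": 0, "ax": 0, "ay": 0, "az": 0, "gripper": 1}, {"dx": 0, "dy": 0.4, "dz": 0, "ax": 0, "ay": 0, "az": 0, "gripper": 1}]'

```text
time: 2.75
eef_pos: [0.4898, -0.0013, 0.2563]
tcp_rot: [0.997, 0.078, -0.0, 0.0]
contact_force: [0.6, -0.4, -0.5]
opening: 0.999
finger_force: 0.0
```

```bash
cat >> h.py <<'E'
from scipy.spatial.transform import Rotation as R
def wrist(name):
    s=get_state(); c=imaging.read_camera("wrist")
    T=np.eye(4);T[:3,:3]=R.from_quat(s["tcp_rot"]).as_matrix();T[:3,3]=s["eef_pos"]
    c["extrinsics"]=T@c.pop("mount"); np.savez(name+".npz",**c); cv2.imwrite(f"pics/{name}.png",c["frame"])
    print(s["time"],s["eef_pos"].round(4),s["tcp_rot"].round(4),s["contact_force"].round(2))
    return c
E
python3 -c "
from h import *
wrist('w2')"
```

```text
2.75 [ 0.4898 -0.0013  0.2563] [ 9.969e-01  7.840e-02 -1.000e-04  2.000e-04] [ 0.57 -0.44 -0.51]
```

View pics/w2.png

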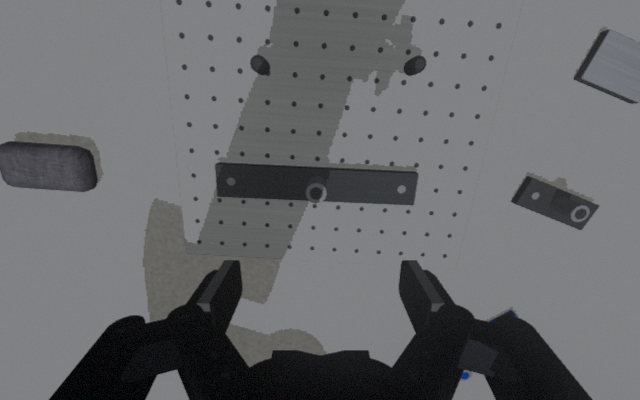

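The wrist view shows the knob ring at (316,192), the bar ends at (218,185) and (415,187), and the pins at (260,64) and (414,65).

```bash
cat > m.py <<'E'
from h import *
def meas(c,thr=75,roi=(195,30,460,215)):
    x0,y0,x1,y1=roi; g=cv2.cvtColor(c["frame"],6)
    m=np.zeros_like(g); m[y0:y1,x0:x1]=(g[y0:y1,x0:x1]<thr)*255
    k,l,st,ce=cv2.connectedComponentsWithStats(m)
    for i in range(1,k):
        if st[i,4]<100: continue
        pts=np.argwhere(l==i)[:,::-1].astype(np.float32)
        if st[i,4]>2000:
            P=(cast(c,pts,.052)[:,:2]*1000).astype(np.float32); r=cv2.minAreaRect(P)
            print("bar",st[i],np.round(r[0],1),np.round(r[1],1),r[2]); 
        else:
            (e,ax,an)=cv2.fitEllipse(cv2.convexHull(pts.astype(int)))
            print("pin",st[i],np.round(ce[i],1),"mid@.055",cast(c,[ce[i]],.055).round(4))
if __name__=="__main__":
    c=dict(np.load("w2.npz")); g=cv2.cvtColor(c["frame"],6)
    print(g[190,240:400:20],g[60:70,260],g[100,230:290:10])
    meas(c,60); print("knob",cast(c,[[316.5,192]],.087))
    print("bar ends holes",cast(c,[[231,182],[402,189]],.052))
E
python3 m.py
```

```text
[40 38 36 37 41 59 58 55] [57 55 58 59 56 52 48 42 38 39] [129  60 102 101 100 101]
pin [251  55  19  21 272] [260.2  65. ] mid@.055 [[0.6071 0.0797 0.055 ]]
pin [404  56  22  19 284] [413.9  65.4] mid@.055 [[ 0.6317 -0.0777  0.055 ]]
bar [ 216  163  202   42 5684] [490.1   3.5] [ 41.4 237.8] 6.295960426330566
pin [310 187  12  13 124] [315.4 192.9] mid@.055 [[0.4798 0.0024 0.055 ]]
knob [[0.49022852 0.00232255 0.087     ]]
bar ends holes [[ 0.47658468  0.10373701  0.052     ]
 [ 0.50003393 -0.09977283  0.052     ]]
```

>>> jog_arm --increments '[{"dx": 0, "dy": 0.03, "dz": -0.3, "ax": 0, "ay": 0, "az": 0, "gripper": 1}, {"dx": 0, "dy": 0.03, "dz": -0.7, "ax": 0, "ay": 0, "az": 0, "gripper": 1}, {"dx": 0, "dy": 0.03, "dz": -1, "ax": 0, "ay": 0, "az": 0, "gripper": 1}, {"dx": 0, "dy": 0.03, "dz": -1, "ax": 0, "ay": 0, "az": 0, "gripper": 1}, {"dx": 0, "dy": 0.03, "dz": -1, "ax": 0, "ay": 0, "az": 0, "gripper": 1}]'

```text
time: 3.3
eef_pos: [0.4899, 0.0033, 0.1367]
tcp_rot: [0.997, 0.079, -0.0, -0.0]
contact_force: [1.7, -0.0, -0.7]
opening: 0.998
finger_force: 0.0
```

>>> jog_arm --increments '[{"dx": 0, "dy": 0, "dz": -0.15, "ax": 0, "ay": 0, "az": 0, "gripper": 1}, {"dx": 0, "dy": 0, "dz": -0.3, "ax": 0, "ay": 0, "az": 0, "gripper": 1}, {"dx": 0, "dy": 0, "dz": -0.43, "ax": 0, "ay": 0, "az": 0, "gripper": 1}, {"dx": 0, "dy": 0, "dz": -0.43, "ax": 0, "ay": 0, "az": 0, "gripper": 1}, {"dx": 0, "dy": 0, "dz": -0.43, "ax": 0, "ay": 0, "az": 0, "gripper": 1}]'

```text
time: 3.8
eef_pos: [0.4915, 0.0033, 0.0871]
tcp_rot: [0.997, 0.079, 0.002, 0.001]
contact_force: [0.0, 0.3, -0.4]
opening: 1.004
finger_force: 0.0
```

```bash
python3 -c "
from h import *
c=wrist('w3')"
```

```text
3.8 [0.4915 0.0033 0.0871] [9.968e-01 7.940e-02 1.900e-03 6.000e-04] [ 0.01  0.3  -0.35]
```

View pics/w3.png

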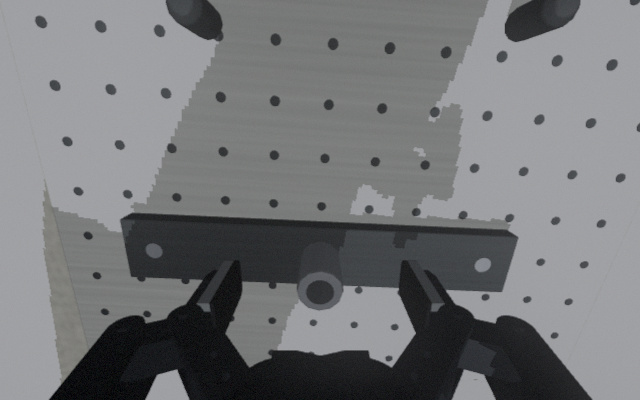

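The knob top is at (320,290), centred between the pads at (220,290) and (425,290). I'll check its x offset before closing.

```bash
python3 -c "
from h import *
c=dict(np.load('w3.npz')); print(cast(c,[[320.5,291]],.087)); s=get_state(); print(s['qpos'])"
```

```text
[[0.48929233 0.00248417 0.087     ]]
[-1.99897176e-01  9.61180963e-02  2.14024694e+00 -2.62187537e-05
  9.00757102e-01  1.21183133e+00]
```

>>> jog_arm --increments '[{"dx": 0, "dy": 0, "dz": -0.04, "ax": 0, "ay": 0, "az": 0, "gripper": 1}, {"dx": 0, "dy": 0, "dz": -0.04, "ax": 0, "ay": 0, "az": 0, "gripper": 1}]'

```text
time: 4.05
eef_pos: [0.49, 0.0037, 0.0805]
tcp_rot: [0.997, 0.079, 0.0, 0.0]
contact_force: [-0.4, 0.4, 0.2]
opening: 1.005
finger_force: 0.0
```

>>> jog_arm --increments '[{"dx": 0, "dy": 0, "dz": 0.02, "ax": 0, "ay": 0, "az": 0, "gripper": 0}, {"dx": 0, "dy": 0, "dz": 0.02, "ax": 0, "ay": 0, "az": 0, "gripper": -0.3}, {"dx": 0, "dy": 0, "dz": 0.02, "ax": 0, "ay": 0, "az": 0, "gripper": -1}, {"dx": 0, "dy": 0, "dz": 0.02, "ax": 0, "ay": 0, "az": 0, "gripper": -1}, {"dx": 0, "dy": 0, "dz": 0.02, "ax": 0, "ay": 0, "az": 0, "gripper": -1}, {"dx": 0, "dy": 0, "dz": 0.02, "ax": 0, "ay": 0, "az": 0, "gripper": -1}, {"dx": 0, "dy": 0, "dz": 0.02, "ax": 0, "ay": 0, "az": 0, "gripper": -1}, {"dx": 0, "dy": 0, "dz": 0.02, "ax": 0, "ay": 0, "az": 0, "gripper": -1}]' --force 20

```text
time: 4.85
eef_pos: [0.4898, 0.0037, 0.0825]
tcp_rot: [0.997, 0.08, 0.0, 0.0]
contact_force: [-0.2, -0.4, 1.0]
opening: 0.275
finger_force: 20.8
```

>>> jog_arm --increments '[{"dx": 0.1, "dy": -0.01, "dz": 0, "ax": 0, "ay": 0, "az": 0.01, "gripper": -1}, {"dx": 0.2, "dy": -0.02, "dz": 0, "ax": 0, "ay": 0, "az": 0.02, "gripper": -1}, {"dx": 0.3, "dy": -0.03, "dz": 0, "ax": 0, "ay": 0, "az": 0.03, "gripper": -1}, {"dx": 0.4, "dy": -0.04, "dz": 0, "ax": 0, "ay": 0, "az": 0.03, "gripper": -1}, {"dx": 0.5, "dy": -0.05, "dz": 0, "ax": 0, "ay": 0, "az": 0.03, "gripper": -1}, {"dx": 0.6, "dy": -0.05, "dz": 0, "ax": 0, "ay": 0, "az": 0.03, "gripper": -1}, {"dx": 0.68, "dy": -0.05, "dz": 0, "ax": 0, "ay": 0, "az": 0.03, "gripper": -1}, {"dx": 0.74, "dy": -0.05, "dz": 0, "ax": 0, "ay": 0, "az": 0.03, "gripper": -1}, {"dx": 0.74, "dy": -0.05, "dz": 0, "ax": 0, "ay": 0, "az": 0.03, "gripper": -1}]'

```text
time: 5.75
eef_pos: [0.579, -0.0021, 0.0822]
tcp_rot: [0.995, 0.103, 0.0, -0.0]
contact_force: [-0.2, 1.1, 1.1]
opening: 0.279
finger_force: 21.2
```

```bash
python3 -c "
from h import *
c=wrist('w4')"
```

```text
5.75 [ 0.579  -0.0021  0.0822] [ 9.947e-01  1.030e-01  2.000e-04 -1.000e-04] [-0.2   1.09  1.06]
```

View pics/w4.png

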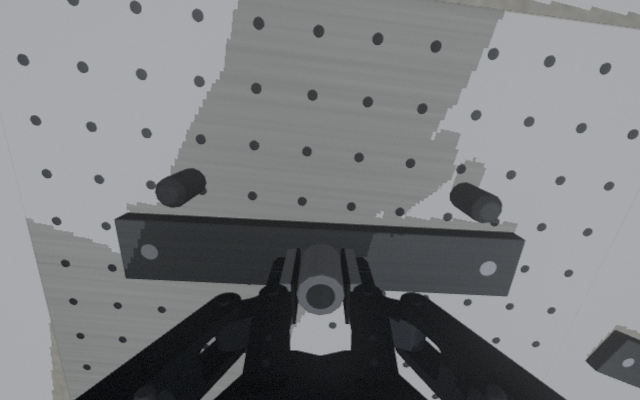

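The bar followed the gripper. Its front edge, at row ~220, is just short of both pins, whose feet are at (205,187) and (455,190). I'll creep forward while watching the force.

>>> jog_arm --increments '[{"dx": 0.012, "dy": 0.002, "dz": 0, "ax": 0, "ay": 0, "az": 0, "gripper": -1}, {"dx": 0.025, "dy": 0.004, "dz": 0, "ax": 0, "ay": 0, "az": 0, "gripper": -1}, {"dx": 0.037, "dy": 0.006, "dz": 0, "ax": 0, "ay": 0, "az": 0, "gripper": -1}, {"dx": 0.05, "dy": 0.008, "dz": 0, "ax": 0, "ay": 0, "az": 0, "gripper": -1}, {"dx": 0.062, "dy": 0.01, "dz": 0, "ax": 0, "ay": 0, "az": 0, "gripper": -1}, {"dx": 0.075, "dy": 0.012, "dz": 0, "ax": 0, "ay": 0, "az": 0, "gripper": -1}, {"dx": 0.075, "dy": 0.012, "dz": 0, "ax": 0, "ay": 0, "az": 0, "gripper": -1}]'

```text
time: 6.5
eef_pos: [0.5864, -0.0008, 0.0823]
tcp_rot: [0.995, 0.103, -0.002, -0.0]
contact_force: [-5.4, -0.1, 5.2]
opening: 0.27
finger_force: 21.4
```

>>> jog_arm --increments '[{"dx": 0.01, "dy": 0.002, "dz": 0, "ax": 0, "ay": 0, "az": 0, "gripper": -1}, {"dx": 0.02, "dy": 0.004, "dz": 0, "ax": 0, "ay": 0, "az": 0, "gripper": -1}, {"dx": 0.02, "dy": 0.004, "dz": 0, "ax": 0, "ay": 0, "az": 0, "gripper": -1}]'

```text
time: 6.8
eef_pos: [0.5888, -0.0003, 0.0823]
tcp_rot: [0.995, 0.103, -0.001, -0.0]
contact_force: [-4.7, -0.9, 5.5]
opening: 0.272
finger_force: 21.4
```

>>> jog_arm --increments '[{"dx": 0.01, "dy": 0.002, "dz": 0, "ax": 0, "ay": 0, "az": 0, "gripper": -1}, {"dx": 0.02, "dy": 0.004, "dz": 0, "ax": 0, "ay": 0, "az": 0, "gripper": -1}, {"dx": 0.02, "dy": 0.004, "dz": 0, "ax": 0, "ay": 0, "az": 0, "gripper": -1}]'

```text
time: 7.1
eef_pos: [0.5914, 0.0002, 0.0823]
tcp_rot: [0.995, 0.103, -0.001, -0.0]
contact_force: [-4.5, -0.9, 4.5]
opening: 0.275
finger_force: 21.4
```

```bash
python3 -c "
from h import *
c=wrist('w5')
cv2.imwrite('pics/w5c.png',cv2.resize(c['frame'][130:330,100:540],None,fx=1.8,fy=1.8,interpolation=2))"
```

```text
7.1 [5.914e-01 2.000e-04 8.230e-02] [ 9.947e-01  1.030e-01 -1.200e-03 -2.000e-04] [-4.49 -0.94  4.51]
```

View pics/w5c.png

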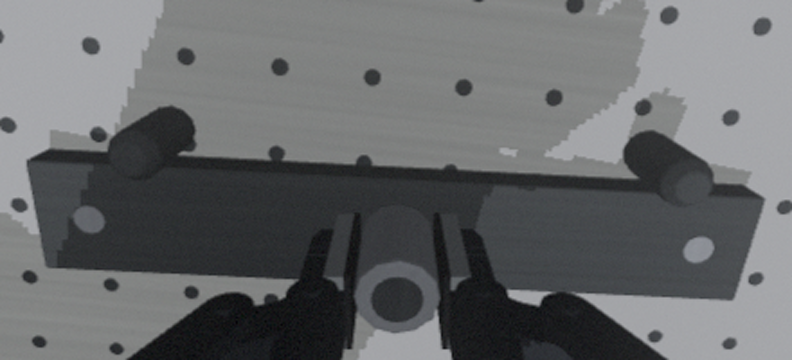

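Both pins are at or very near the bar's far edge. The force is a steady 4.5 N, so the bar is still swivelling. I'll push on gently.

>>> jog_arm --increments '[{"dx": 0.01, "dy": 0.002, "dz": 0, "ax": 0, "ay": 0, "az": 0, "gripper": -1}, {"dx": 0.02, "dy": 0.004, "dz": 0, "ax": 0, "ay": 0, "az": 0, "gripper": -1}, {"dx": 0.02, "dy": 0.004, "dz": 0, "ax": 0, "ay": 0, "az": 0, "gripper": -1}]'

```text
time: 7.45
eef_pos: [0.5931, 0.0005, 0.0824]
tcp_rot: [0.995, 0.103, -0.003, -0.0]
contact_force: [-7.3, -1.5, 7.6]
opening: 0.272
finger_force: 21.6
```

>>> jog_arm --increments '[{"dx": 0.01, "dy": 0.002, "dz": 0, "ax": 0, "ay": 0, "az": 0, "gripper": -1}, {"dx": 0.02, "dy": 0.004, "dz": 0, "ax": 0, "ay": 0, "az": 0, "gripper": -1}, {"dx": 0.02, "dy": 0.004, "dz": 0, "ax": 0, "ay": 0, "az": 0, "gripper": -1}]'

```text
time: 7.75
eef_pos: [0.5936, 0.0006, 0.0825]
tcp_rot: [0.995, 0.104, -0.006, -0.0]
contact_force: [-13.0, -2.9, 12.8]
opening: 0.271
finger_force: 22.2
```

```bash
cat > e.py <<'E'
from h import *
import sys
# far top edge of bar in world (z=.052), knob slip, from wrist view
for n in sys.argv[1:]:
    c=dict(np.load(n+".npz")); g=cv2.cvtColor(c["frame"],6)
    T=c["extrinsics"]
    # holes at bar ends: light blobs near rows 235-290
    m=np.zeros_like(g); m[225:300,:]=0
    for x0,x1 in((125,180),(455,515)):
        sub=g[235:290,x0:x1]; b=(sub>np.median(sub)+25).astype(np.uint8)
        k,l,st,ce=cv2.connectedComponentsWithStats(b)
        for i in range(1,k):
            if 60<st[i,4]<400: print(n,st[i,4],(ce[i]+[x0,235]).round(1),cast(c,[ce[i]+[x0,235]],.052)[0].round(4))
E
python3 -c "
from h import *
c=wrist('w6')"; python3 e.py w4 w5 w6
```

```text
7.75 [0.5936 0.0006 0.0825] [ 0.9946  0.1037 -0.0058 -0.    ] [-12.97  -2.85  12.8 ]
w4 202 [148.9 251.2] [0.5621 0.0985 0.052 ]
w4 199 [487.7 268. ] [ 0.5928 -0.1041  0.052 ]
w5 201 [148.9 251.4] [0.5741 0.1009 0.052 ]
w5 196 [487.7 268.2] [ 0.6048 -0.1019  0.052 ]
w6 206 [148.9 251.9] [0.5754 0.1014 0.052 ]
w6 196 [487.8 268.5] [ 0.6066 -0.1019  0.052 ]
```

Run:
```python
from h import *
c=dict(np.load("w6.npz")); 
h=cast(c,[[148.9,251.9],[487.8,268.5]],.052)[:,:2]; d=h[0]-h[1]; d/=np.linalg.norm(d); n=np.array([d[1],-d[0]]); print("ang",np.degrees(np.arctan2(n[1],n[0])))
g=cv2.cvtColor(c["frame"],6)
P=cast(c,[[176.7,217.8],[481.7,234.4]],.07)[:,:2]; print(P,(P-h.mean(0))@n)
def up(x0,y0,x1,y1):
    a=cv2.normalize(g[y0:y1,x0:x1],None,0,255,32); return cv2.resize(cv2.cvtColor(cv2.convertScaleAbs(a,alpha=1.6),8),(390,390),interpolation=2)
cv2.imwrite("pics/w6c.png",cv2.hconcat([up(140,165,240,265),up(425,175,525,275)]))
```

```text
ang 8.740247866696645
[[ 0.6103138   0.07757197]
 [ 0.63338147 -0.07607385]] [0.03091621 0.03036872]
```

View pics/w6c.png

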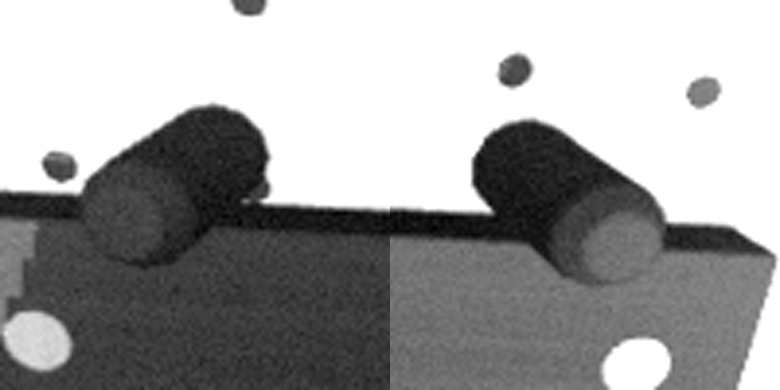

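Both pins look seated against the far edge, with equal distances within about 1 mm. I'll press slightly more and turn a little each way so the bar seats on both, checking the angle.

>>> jog_arm --increments '[{"dx": 0.01, "dy": 0.002, "dz": 0, "ax": 0, "ay": 0, "az": 0, "gripper": -1}, {"dx": 0.02, "dy": 0.004, "dz": 0, "ax": 0, "ay": 0, "az": 0, "gripper": -1}, {"dx": 0.02, "dy": 0.004, "dz": 0, "ax": 0, "ay": 0, "az": -0.015, "gripper": -1}, {"dx": 0.02, "dy": 0.004, "dz": 0, "ax": 0, "ay": 0, "az": -0.03, "gripper": -1}, {"dx": 0.02, "dy": 0.004, "dz": 0, "ax": 0, "ay": 0, "az": -0.03, "gripper": -1}]'

```text
time: 8.3
eef_pos: [0.5957, 0.0008, 0.0825]
tcp_rot: [0.997, 0.081, -0.006, 0.001]
contact_force: [-16.1, -3.3, 13.8]
opening: 0.274
finger_force: 22.4
```

```bash
python3 -c "
from h import *
c=wrist('w7');print(get_state()['wrist_torque'])"; python3 e.py w7
```

```text
8.3 [0.5957 0.0008 0.0825] [ 9.967e-01  8.070e-02 -6.100e-03  5.000e-04] [-16.14  -3.31  13.85]
[-0.75015232  2.42617165  0.21826015]
w7 197 [150.4 262. ] [0.5753 0.1016 0.052 ]
w7 203 [489.1 264.8] [ 0.6065 -0.1021  0.052 ]
```

>>> jog_arm --increments '[{"dx": 0, "dy": 0, "dz": 0, "ax": 0, "ay": 0, "az": 0.02, "gripper": -1}, {"dx": 0, "dy": 0, "dz": 0, "ax": 0, "ay": 0, "az": 0.04, "gripper": -1}, {"dx": 0, "dy": 0, "dz": 0, "ax": 0, "ay": 0, "az": 0.06, "gripper": -1}, {"dx": 0, "dy": 0, "dz": 0, "ax": 0, "ay": 0, "az": 0.06, "gripper": -1}]'

```text
time: 8.75
eef_pos: [0.5965, 0.0013, 0.0824]
tcp_rot: [0.992, 0.126, -0.005, -0.001]
contact_force: [-12.0, -2.1, 10.6]
opening: 0.278
finger_force: 22.4
```

```bash
python3 -c "
from h import *
c=wrist('w8');print(get_state()['wrist_torque'])"; python3 e.py w8
```

```text
8.75 [0.5965 0.0013 0.0824] [ 9.920e-01  1.264e-01 -4.600e-03 -6.000e-04] [-12.03  -2.06  10.6 ]
[-0.19611546  1.93074508 -0.17960097]
w8 211 [148.6 249.7] [0.5752 0.1015 0.052 ]
w8 220 [504.1 239.4] [ 0.6349 -0.1007  0.052 ]
w8 193 [485.3 279.6] [ 0.6067 -0.1022  0.052 ]
```

The bar kept the same angle and position through turns both ways under load, so it's seated on both pins. I'll turn back into line, release while still pressing lightly, and lift away.

>>> jog_arm --increments '[{"dx": 0, "dy": 0, "dz": 0, "ax": 0, "ay": 0, "az": -0.03, "gripper": -1}, {"dx": 0, "dy": 0, "dz": 0, "ax": 0, "ay": 0, "az": -0.05, "gripper": -1}, {"dx": 0, "dy": 0, "dz": 0, "ax": 0, "ay": 0, "az": -0.05, "gripper": -0.3}, {"dx": 0, "dy": 0, "dz": 0, "ax": 0, "ay": 0, "az": -0.05, "gripper": -0.1}, {"dx": 0, "dy": 0, "dz": 0, "ax": 0, "ay": 0, "az": -0.05, "gripper": 0.1}, {"dx": 0, "dy": 0, "dz": 0, "ax": 0, "ay": 0, "az": -0.05, "gripper": 0.1}, {"dx": 0, "dy": 0, "dz": 0, "ax": 0, "ay": 0, "az": -0.05, "gripper": 0.1}]'

```text
time: 9.5
eef_pos: [0.5996, 0.0017, 0.0822]
tcp_rot: [0.996, 0.087, 0.0, -0.0]
contact_force: [-0.7, 0.3, -1.0]
opening: 0.551
finger_force: 0.0
```

>>> jog_arm --increments '[{"dx": 0, "dy": 0, "dz": 0.1, "ax": 0, "ay": 0, "az": 0, "gripper": 0.1}, {"dx": 0, "dy": 0, "dz": 0.3, "ax": 0, "ay": 0, "az": 0, "gripper": 0.1}, {"dx": 0, "dy": 0, "dz": 0.6, "ax": 0, "ay": 0, "az": 0, "gripper": 0.1}, {"dx": 0, "dy": 0, "dz": 1, "ax": 0, "ay": 0, "az": 0, "gripper": 0.1}, {"dx": 0, "dy": 0, "dz": 1, "ax": 0, "ay": 0, "az": 0, "gripper": 0.1}, {"dx": 0, "dy": 0, "dz": 1, "ax": 0, "ay": 0, "az": 0, "gripper": 0.1}]'

```text
time: 10.1
eef_pos: [0.6007, 0.0015, 0.2054]
tcp_rot: [0.996, 0.087, 0.003, 0.001]
contact_force: [-0.4, 0.0, -0.6]
opening: 0.549
finger_force: 0.0
```

```bash
python3 -c "
from h import *
c=wrist('w9')
cv2.imwrite('pics/w9c.png',cv2.resize(c['frame'][60:320,140:500],None,fx=2,fy=2,interpolation=2))"
```

```text
10.1 [0.6007 0.0015 0.2054] [9.962e-01 8.740e-02 2.600e-03 7.000e-04] [-0.45  0.04 -0.64]
```

View pics/w9c.png

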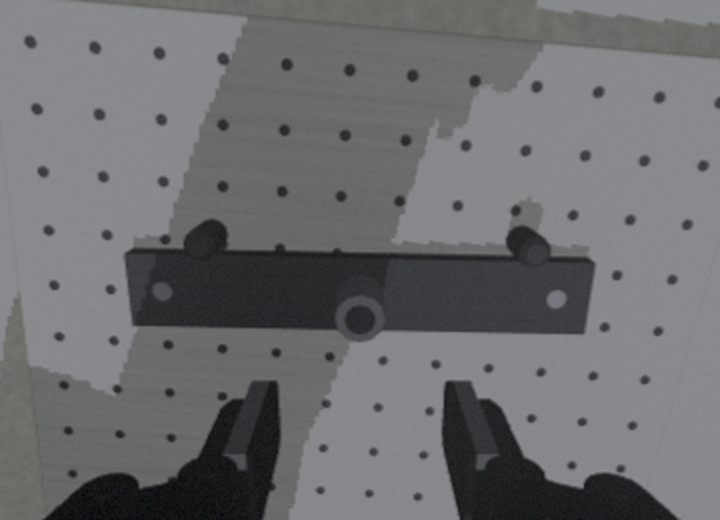

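The bar lies flat, with both pins at its far edge and the gripper clear. I'll check that it didn't shift on release, using the end holes in the crop at (162,291) and (556,299).

Run:
```python
from h import *
c=wrist("w10"); g=cv2.cvtColor(c["frame"],6); q=[]
for u,v in((221,205),(418,209)):
    s=g[v-9:v+10,u-9:u+10].astype(float); w=np.clip(s-np.median(s)-12,0,None); yy,xx=np.mgrid[v-9:v+10,u-9:u+10]
    q.append([(w*xx).sum()/w.sum(),(w*yy).sum()/w.sum()])
h=cast(c,q,.052)[:,:2]; d=h[0]-h[1]; print(q,h.round(4),h.mean(0),np.degrees(np.arctan2(-d[0],d[1])))
d/=np.linalg.norm(d); n=np.array([d[1],-d[0]])
# pins by top face centre
P=cast(c,[[140+204/2,60+244/2],[140+536/2,60+251/2]],.07)[:,:2]; print(P,(P-h.mean(0))@n)
a=cv2.convertScaleAbs(g,alpha=1.9)
f=lambda x:cv2.resize(a[165:215,x:x+60],None,fx=6.5,fy=6.5,interpolation=2)
cv2.imwrite("pics/w10c.png",cv2.hconcat([f(210),f(375)]))
```

```text
10.15 [0.5995 0.0017 0.2031] [9.962e-01 8.740e-02 6.000e-04 1.000e-04] [-0.95 -0.43 -0.59]
[[np.float64(220.0006188118812), np.float64(204.00618811881188)], [np.float64(419.4640081108483), np.float64(208.33693815478202)]] [[ 0.5755  0.1009]
 [ 0.6064 -0.1012]] [ 5.90942599e-01 -1.22194466e-04] 8.696710853769172
[[ 0.60774625  0.07642752]
 [ 0.63131826 -0.07632376]] [0.02818509 0.02838945]
```

View pics/w10c.png

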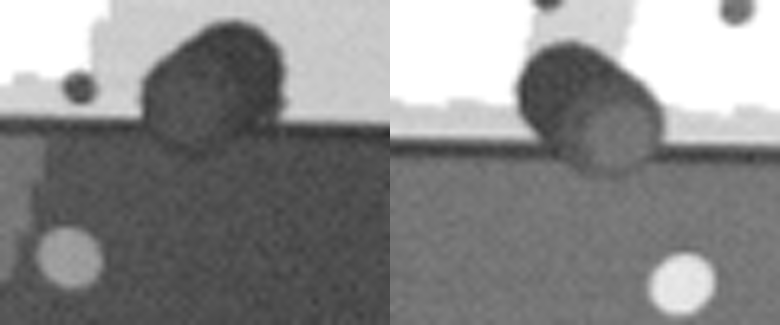

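Nothing moved on release: the hole positions and the 8.7° angle match those measured under load. The pins measure 28.2 and 28.4 mm from the centre line, and the close-up shows both against the edge. I'll hand it in.

```bash
python3 -c "
from h import *
print(job.sign_off())"
```

```text
the job is handed in; nothing more can be done
None
```

The straightedge lies flat on the plate with one long edge against both stop pins (centre line measured 28.2 and 28.4 mm from the pin axes, 28 being contact); the gripper has let go and lifted clear, the short bar was not touched, and the job is handed in.

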